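# Close up the compressor's filter housing

### The job

Get the filter housing ready to run: lift the belt pulley off its open top and lay it flat in the steel tray, then stand every filter cartridge on the bench upright in its own bay of the housing, setting them down rather than dropping them. Put the cover on squarely so that it sits flush on the rim all round, then turn both quarter-turn fasteners clockwise until they drop into their locked detents with their tongues over the cover. Leave the bottle, the tin and the spanner where they are.

Things in the scene. Friction and masses are not known exactly. Their poses are not given: they have to be found in the camera images.
- housing: green steel box fixed to the bench, open on top: 110 mm (own x) x 256 mm (own y) x 115 mm high, walls and floor 6 mm. Two 60 mm high dividers make three bays in a row along own y, each 98 (x) x 78 mm (y), centred at own y = -83, 0, +83 mm. A lug on the front (own -x) and the back (own +x) side, its top level with the rim, carries a fastener. Origin: centre of the underside, on the bench
- front_latch (a joint): the front fastener: 0 open (tongue alongside the cover's edge; starts there), 1.57 locked (tongue over the cover). Grows turning clockwise from above; stops at 0 and 1.58. A sprung follower holds it at 0 with about 0.15 N m, less and less up to 0.8; past 0.9 it pulls it on, also by itself if let go, and holds it in the locked detent against the stop
- front_latch_grip (a point): front fastener: point on its vertical axis amid its black thumb rib, 151 mm above the bench, 85 mm from the housing's centre on its front (own -x) side. Rib 14 mm thick (own x), 50 mm long (own y), heights 131-165 mm; below it a steel tongue 16 mm wide, heights 125-131 mm, reaches 50 mm from the axis along own +y. The axes turn with the fastener
- back_latch (a joint): the back fastener: 0 open (tongue alongside the cover's edge; starts there), 1.57 locked (tongue over the cover). Grows turning clockwise from above; stops at 0 and 1.58. A sprung follower holds it at 0 with about 0.15 N m, less and less up to 0.8; past 0.9 it pulls it on, also by itself if let go, and holds it in the locked detent against the stop
- back_latch_grip (a point): back fastener: point on its vertical axis amid its black thumb rib, 151 mm above the bench, 85 mm from the housing's centre on its back (own +x) side. Rib 14 mm thick (own x), 50 mm long (own y), heights 131-165 mm; below it a steel tongue 16 mm wide, heights 125-131 mm, reaches 50 mm from the axis along own +y. The axes turn with the fastener
- cover: loose green cover, 0.45 kg: plate 116 (own x) x 262 (own y) x 8 mm on a plug 84 x 230 x 8 mm that enters the housing's mouth with 7 mm play each side. Steel bridge handle along own y: bar 110 mm long, 14 mm wide, underside 42 mm and top 56 mm above the origin. Origin: centre of the plug's underside; lies plug down. Fitted (either way round) its origin is 107 mm above the bench
- cartridge1: filter cartridge: aluminium canister with a paper band, 60 mm diameter, 62 mm high, on it a flat black pull tab 16 mm thick (own x), 44 mm wide (own y) and 30 mm high (top at 92 mm); 0.15-0.31 kg; stands upright on the bench. Origin: centre of its underside, z up. May be absent: there are two or three cartridges
- cartridge2: filter cartridge: aluminium canister with a paper band, 60 mm diameter, 62 mm high, on it a flat black pull tab 16 mm thick (own x), 44 mm wide (own y) and 30 mm high (top at 92 mm); 0.15-0.31 kg; stands upright on the bench. Origin: centre of its underside, z up. May be absent: there are two or three cartridges
- cartridge3: filter cartridge: aluminium canister with a paper band, 60 mm diameter, 62 mm high, on it a flat black pull tab 16 mm thick (own x), 44 mm wide (own y) and 30 mm high (top at 92 mm); 0.15-0.31 kg; stands upright on the bench. Origin: centre of its underside, z up. May be absent: there are two or three cartridges
- pulley: dark steel V-belt pulley, 0.5-0.7 kg: disc 120 mm in diameter and 18 mm thick with a hub 36 mm in diameter on top, 34 mm high (hub top at 52 mm). Lies flat, hub up, across the housing's open top. Origin: centre of its underside
- tray: shallow square steel tray fixed to the bench, 160 x 160 mm, 22 mm high, walls and floor about 4 mm thick. Origin: centre of its underside
- oil_bottle: clear bottle, 64 mm diameter, 160 mm high, standing near the bench's far edge. Origin: centre of its underside. A bystander, to be left alone.
- grease_tin: tin, 76 mm diameter, 70 mm high, standing beyond the cartridges. Origin: centre of its underside. A bystander, to be left alone.
- spanner: spanner 190 mm long lying beyond the housing. Origin: on its underside, near the middle. A bystander, to be left alone.
Mind the look-alikes: they are no part of the job. Leave any blue, brown or purple look-alike of the cartridge1 alone.

How it is judged:
On the way, in this order (a step that is already met when the one before it is completed fails the run):
1. the pulley lies flat in the tray (x of pulley in the frame of tray between -0.03 and 0.03 m and y of pulley in the frame of tray between -0.03 and 0.03 m and z of pulley in the frame of tray below 0.012 m and angle between pulley's own z axis and vertical below 0.1 rad), for 0.2 s.
2. every cartridge stands upright in a bay of the housing (x of cartridge1 in the frame of housing between -0.05 and 0.05 m and y of cartridge1 in the frame of housing between -0.125 and 0.125 m and height (world z) of each of cartridge1, cartridge2, cartridge3 below 0.016 m and angle between each of cartridge1, cartridge2, cartridge3's own z axis and vertical below 0.15 rad and x of cartridge2 in the frame of housing between -0.05 and 0.05 m and y of cartridge2 in the frame of housing between -0.125 and 0.125 m and x of cartridge3 in the frame of housing between -0.05 and 0.05 m and y of cartridge3 in the frame of housing between -0.125 and 0.125 m), for 0.2 s.
3. the cover lies flush on the housing's rim with the cartridges inside (all of step 2 and x of cover in the frame of housing between -0.012 and 0.012 m and y of cover in the frame of housing between -0.012 and 0.012 m and z of cover in the frame of housing between 0.103 and 0.1105 m and angle between cover's own z axis and vertical below 0.04 rad and angle between the y axis of cover and the y axis of housing, either way round below 0.15 rad), for 0.2 s.
4. both fasteners are in their locked detents over the cover (value of joint each of front_latch, back_latch above 1.45 rad and x of cover in the frame of housing between -0.012 and 0.012 m and y of cover in the frame of housing between -0.012 and 0.012 m and z of cover in the frame of housing between 0.103 and 0.1105 m and angle between cover's own z axis and vertical below 0.04 rad and angle between the y axis of cover and the y axis of housing, either way round below 0.15 rad), for 0.2 s.
At the end, for the whole second after the job is handed in: Cartridges upright (0.15 rad) on the housing floor; cover flush (origin 103-110.5 mm up, 12 mm of centre, 0.15 rad of square, tilt under 0.04 rad); both fasteners over 1.45 rad; pulley flat in the tray within 30 mm of centre along each side; all at rest (all of step 1 and all of step 2 and all of step 4 and linear speed of each of cartridge1, cartridge2, cartridge3, cover, pulley below 0.02 m/s); the robot touches nothing.
It fails at once if a bystander (oil bottle, grease tin, spanner) is pushed more than 30 mm or knocked over (distance of any of oil_bottle, grease_tin, spanner from where it was at the start of the episode above 0.03 m or angle between any of oil_bottle, grease_tin's own z axis and vertical above 0.5 rad).
It fails at once if a cartridge is dropped into the housing (faster than 1 m/s inside it) instead of being set down ((linear speed of cartridge1 above 1 m/s and height (world z) of cartridge1 below 0.1 m and x of cartridge1 in the frame of housing between -0.049 and 0.049 m and y of cartridge1 in the frame of housing between -0.122 and 0.122 m) or (linear speed of cartridge2 above 1 m/s and height (world z) of cartridge2 below 0.1 m and x of cartridge2 in the frame of housing between -0.049 and 0.049 m and y of cartridge2 in the frame of housing between -0.122 and 0.122 m) or (linear speed of cartridge3 above 1 m/s and height (world z) of cartridge3 below 0.1 m and x of cartridge3 in the frame of housing between -0.049 and 0.049 m and y of cartridge3 in the frame of housing between -0.122 and 0.122 m)).
Of cartridge1, cartridge2, cartridge3 only 2 to 3 are there at a start; the rules pass over those that are not, and their reading is None.
At some moment in a run one of cartridge1, cartridge2, cartridge3 may be knocked a few centimetres aside while the robot is not near it.
It also fails if it takes over 208 s, if anything falls off the work surface, if the arm or the gripper's body presses on something with over 40 N, if the wrist force passes 120 N, or if a joint passes its speed limit or range.

### The arm

A 7-joint arm with a two-finger parallel gripper is mounted at the origin on the work surface. World frame = base frame: x ahead of the robot, y to its left, z up, the work surface at z = 0. Lengths are in m, angles in rad, forces in N, time in s.
With the tool pointing down it reaches from about 0.4 to 0.85 m from the base axis. Payload 4.5 kg.
Tool frame: the origin (TCP) lies between the finger pads; the fingertips stand 11 mm ahead of it and the grasp point (between the pads) lies 8 mm behind it (r.tip_reach is the distance from the TCP to the fingertips, in m); x points along the fingers, y is the direction in which the jaws open and shut, and the axes are right-handed (so a half turn about x gives the same grasp; the last joint's range is limited). The gripper opens to 88 mm and grips with 3 to 60 N. Pads are 18 mm wide; open, the fingers measure 123 mm over their backs; the gripper's body (75 mm by 187 mm) begins 45 mm behind the grasp point.
Start: joints at [1.237, 0.689, -0.195, 1.565, 0.157, 0.902, -0.215], TCP at [0.225, -0.583, 0.25] pointing down, gripper open.
Joint ranges: [-3.01, 3.01], [-0.46, 2.08], [-1.47, 1.51], [0.13, 2.56], [-1, 4.14], [0.04, 2.09], [-2.66, 2.66]. Speed limits (rad/s): [2.57, 2.57, 3.14, 3.14, 3.14, 3.14, 3.14].

### API

Orientations are given as a unit quaternion [x, y, z, w].
In Python, from plant import r gives the robot as it stands.
- The arm moves only by the tool drive_tool, never from a script. Its argument "deltas" is a list of rows, each a list of 3 entries, a list of its own where there are three numbers: the turn, a rotation vector about the tool's x, y, z in degrees, then the shift along the tool's x, y, z in cm, then the finger opening in cm, from 0 to 8.81. A call has 1 to 12 rows; each row shifts and turns the commanded pose from where the row before left it, along the tool's axes as they then stand; what a row does not reach is not made up. A row lasts 1/12 s, in which the tool goes at most 41.7 mm and 7.16 degrees, less where a joint would pass 70% of its speed; a pose out of reach is approached as far as the arm can. A call is refused whole if a number of a shift passes 4.17 or a number of a turn 7.16, either way. A call with a gripper value outside its range is refused whole. The fingers move at their own pace and stop on an object; "force" is the grip in N (left out, the last holds). Time passes only in rows, so rows that do not move let the fingers close. It gives the time, the measured TCP pose, the force and the opening at its end, in the units of the state.
- r.get_state(): the state, without advancing time (a new reading comes with each control period).
- r.snapshot(name): name is "scene" or "top"; returns a dict with "color" (420x560x3 uint8, red, green, blue), "fov_y" (degrees; the focal length in pixels is half the picture's height over the tangent of half this angle, whatever the lens; pixels are square), "cx", "cy" (the principal point, pixels), "extrinsics" (4x4, takes a point from world to camera coordinates). Camera axes: x right, y up, looking along -z (the intrinsics and any distortion apply to the point x, -y, -z); pixel columns grow to the right and rows downward; lengths in m; the calibration is good to about 2 mm. A picture is of the moment at which its call begins. There is no depth.
- r.finish_job(): hands the job in, once; it reports no verdict.
The state is a dict: "clock": time; "q": joint angles; "qd": joint speeds; "joint_torque": joint torques, N m; "tool_pos": TCP position; "eef_rot": TCP orientation; "contact_force": force on the tool from outside, world axes, zero at the start; "moment": the same for the moment, N m; "opening": opening from 0.0 (shut) to 1.0 (fully open).
Only numpy, scipy, OpenCV 4.12 (cv2) and the standard library are available. Lean on these libraries where they do the work, as an engineer would, in place of code of your own. Each camera call takes 0.05 s, during which the arm holds its last target. There are 200 camera calls.

## Working session

There is one attempt and no reset: what is moved stays moved. The work goes in short steps, Python scripts to look and compute and a tool call to move; the robot and the scene stay as the last step left them, time stands still between calls to the robot, and variables do not carry over. Pictures are saved under pics/ and viewed, about 12 in all and at most 16, crops included, and the job is handed in when it is done.

Besides the shell and the picture viewer there is one more tool, called after "Call:" as name(argument=value, ...) on one line, values as JSON. drive_tool: Moves the arm, as the interface text tells. Its arguments: {"type":"object","properties":{"deltas":{"type":"array","items":{"type":"array"}},"force":{"type":"number"}},"required":["deltas"]}

```bash
mkdir -p pics; ls; cat > h.py <<'E'
import numpy as np, cv2
from plant import r
def snap(n,f,crop=None,s=1):
    d=r.snapshot(n); np.save('/tmp/%s.npy'%n,d,allow_pickle=True)
    im=d['color'][:,:,::-1]
    if crop: im=im[crop[1]:crop[3],crop[0]:crop[2]]
    im=cv2.resize(im,None,fx=s,fy=s,interpolation=cv2.INTER_CUBIC) if s!=1 else im
    cv2.imwrite('pics/'+f,im); return d
def load(n): return np.load('/tmp/%s.npy'%n,allow_pickle=True).item()
def K(d):
    f=d['color'].shape[0]/2/np.tan(np.radians(d['fov_y'])/2); return f,d['cx'],d['cy']
def pix(d,P):
    f,cx,cy=K(d);E=np.array(d['extrinsics']);p=E@np.append(P,1)
    return np.array([cx+f*p[0]/-p[2],cy-f*p[1]/-p[2]])
def world(d,u,v,z):
    f,cx,cy=K(d);E=np.array(d['extrinsics']);R=E[:3,:3];c=-R.T@E[:3,3]
    ray=R.T@np.array([(u-cx)/f,-(v-cy)/f,-1]);return c+ray*(z-c[2])/ray[2]
E
python3 - <<'E'
from h import *
for n in('top','scene'):
    d=snap(n,n+'0.png',s=1.4); print({k:v for k,v in d.items() if k!='color'})
print(r.get_state())
E
```

```text
pics
{'fov_y': 45.91404782863399, 'cx': 282.9669478182673, 'cy': 214.42936287719212, 'extrinsics': array([[ 0.00585855, -0.99981892, -0.01810527, -0.02184413],
       [ 0.99517524,  0.00405617,  0.09802952, -0.61940135],
       [-0.09793833, -0.01859223,  0.9950188 , -1.56939807],
       [ 0.        ,  0.        ,  0.        ,  1.        ]])}
{'fov_y': 42.87613963973855, 'cx': 287.7589764436069, 'cy': 203.63614585349922, 'extrinsics': array([[ 0.07387554,  0.99719305,  0.01218271, -0.01922187],
       [-0.5208595 ,  0.02816381,  0.8531777 ,  0.21401554],
       [ 0.85043976, -0.06937444,  0.52147809, -1.93513902],
       [ 0.        ,  0.        ,  0.        ,  1.        ]])}
{'clock': 0.1, 'q': array([ 1.23682624,  0.68987396, -0.19454156,  1.56621312,  0.15733149,
        0.90251687, -0.21509979]), 'qd': array([ 0.00024726, -0.00209035, -0.00079519, -0.00236712,  0.00043818,
       -0.00060625,  0.00183971]), 'joint_torque': array([-2.95160884e-03, -5.28498352e+01, -1.27090998e+00, -1.53835434e+01,
       -5.23902441e-02,  2.03213742e-03,  2.98210659e-05]), 'tool_pos': array([ 0.22447967, -0.58271841,  0.24901427]), 'eef_rot': array([-0.69502786, -0.12988391,  0.69532851, -0.12878164]), 'contact_force': array([-0.16998037, -0.03552045,  0.57524603]), 'moment': array([ 0.02045542, -0.02407895,  0.03188218]), 'opening': 0.9991469257743516}
```

View pics/top0.png

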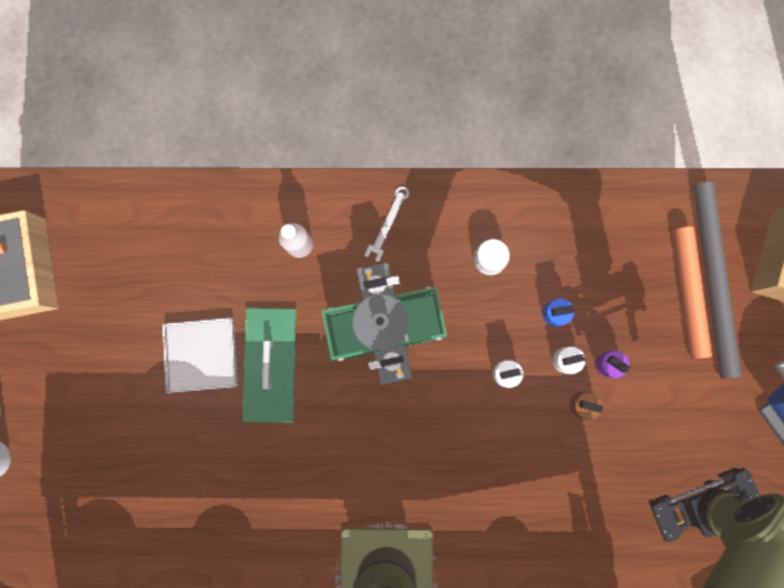

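View pics/scene0.png

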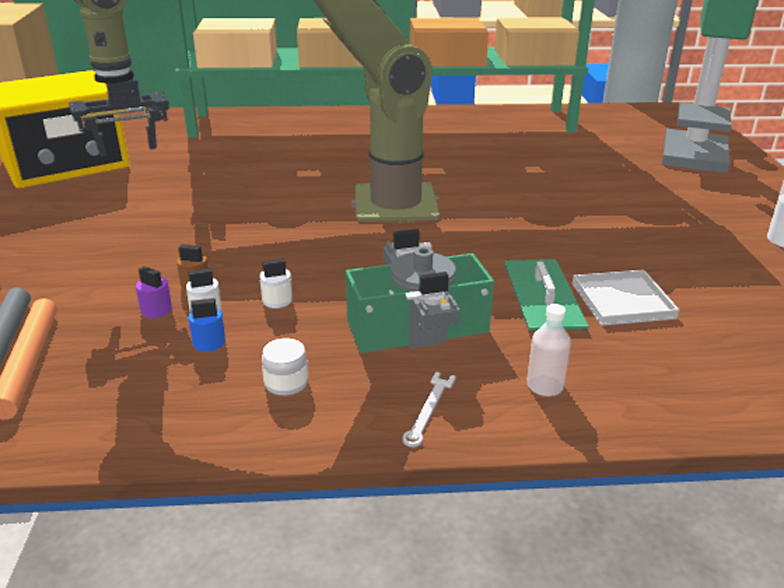

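The top view (784 px wide) shows these candidates for the cartridge:
- White/aluminium ones at (509,373) and (569,360). These are the real ones.
- Look-alikes to leave alone: blue (559,312), purple (613,364) and brown (588,405).

The white grease tin is at (491,257), the pulley at (379,321), the tray at (200,355) and the cover at (270,365). Next I'll take close crops.

```bash
python3 - <<'E'
from h import *
d=load('top');im=d['color'][:,:,::-1]
def c(x0,y0,x1,y1,s,f):
    a=cv2.resize(im[y0:y1,x0:x1],None,fx=s,fy=s,interpolation=cv2.INTER_CUBIC)
    for x in range(x0,x1,20): cv2.putText(a,str(x),(int((x-x0)*s),10),0,.35,(0,255,255)); cv2.line(a,(int((x-x0)*s),12),(int((x-x0)*s),18),(0,255,255))
    for y in range(y0,y1,20): cv2.putText(a,str(y),(0,int((y-y0)*s)+4),0,.35,(0,255,255))
    cv2.imwrite('pics/'+f,a)
c(110,180,330,310,3.6,'c1.png'); c(340,200,460,305,5,'c2.png')
E
```

```text
(no output)
```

View pics/c1.png

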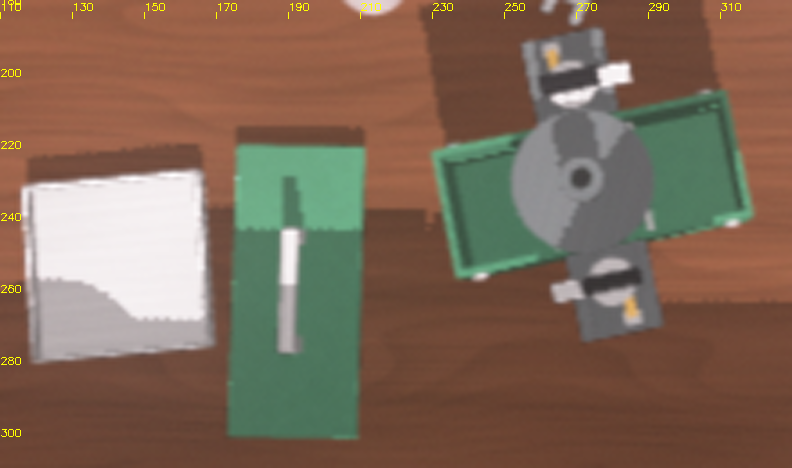

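View pics/c2.png

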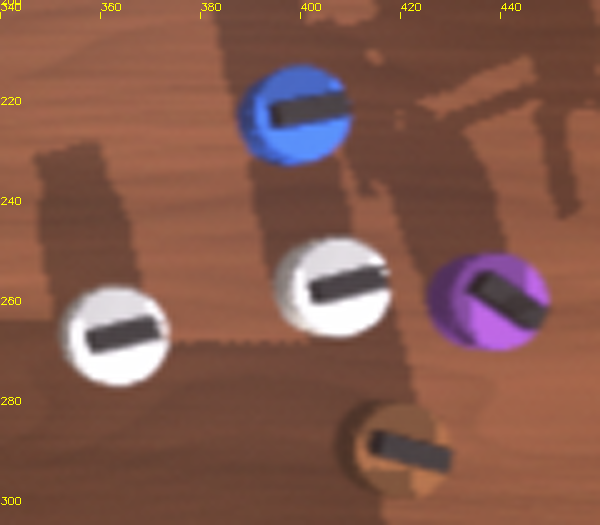

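Crop 1 (u=110+x/3.6, v=180+y/3.6) shows:
- Housing rim corners at (433,152), (724,93), (752,215) and (460,277), with the pulley hub at (581,178).
- The tray and cover, with the cover's handle running from (291,228) to (288,352).
- Ribs at (569,78) and (611,279).

Crop 2 confirms two white cartridges, at about (118,335) and (338,286), with blue, brown and purple decoys around them.

```bash
python3 - <<'E'
from h import *
d=load('top')
a=lambda x,y,z:world(d,110+x/3.6,180+y/3.6,z)
b=lambda x,y,z:world(d,340+x/5,200+y/5,z)
def rect(n,ps,z):
    P=np.array([a(x,y,z) for x,y in ps]); e1=(P[1]-P[0]+P[2]-P[3])/2;e2=(P[0]-P[3]+P[1]-P[2])/2
    print(n,P.mean(0).round(4),'sizes',np.linalg.norm(e1).round(4),np.linalg.norm(e2).round(4),'ang',np.degrees([np.arctan2(e1[1],e1[0]),np.arctan2(e2[1],e2[0])]).round(1))
rect('housing',[(433,152),(724,93),(752,215),(460,277)],.115)
rect('tray',[(22,186),(200,170),(214,346),(35,361)],.022)
rect('cover',[(237,146),(366,148),(358,438),(228,436)],.016)
print('handle',a(291,228,.056),a(288,352,.056))
print('hub',a(581,178,.167),'frib',a(611,279,.165),'brib',a(569,78,.165))
print('disc',a(581,181,.133))
for n,c,t0,t1 in(('A',(118,335),(87,341),(160,327)),('B',(338,286),(311,291),(387,278))):
    p,q=b(*t0,.09),b(*t1,.092); print(n,'top',b(*c,.062),'tab',(p+q)/2,np.linalg.norm(p-q),np.degrees(np.arctan2(*(q-p)[1::-1])))
from scipy.spatial.transform import Rotation as R
s=r.get_state();print(R.from_quat(s['eef_rot']).as_matrix().round(3))
E
```

```text
housing [0.56   0.0051 0.115 ] sizes 0.2519 0.1073 ang [-78.  13.]
tray [0.4908 0.4345 0.022 ] sizes 0.1614 0.1581 ang [-84.7   6.4]
cover [0.4689 0.2732 0.016 ] sizes 0.1169 0.2596 ang [-90.5  -0.3]
handle [0.52379923 0.27203871 0.056     ] [0.41554912 0.27205558 0.056     ]
hub [0.56151694 0.01248507 0.167     ] frib [ 0.47944919 -0.01252203  0.165     ] brib [0.64405035 0.02312181 0.165     ]
disc [0.56131003 0.01388991 0.133     ]
A top [ 0.45256915 -0.27197135  0.062     ] tab [ 0.45338646 -0.27116796  0.091     ] 0.04529113536363481 -78.77563656280384
B top [ 0.48381271 -0.40923814  0.062     ] tab [ 0.4843736  -0.40924314  0.091     ] 0.046797925667672144 -79.93648456843106
[[-0.001  0.36  -0.933]
 [ 0.001 -0.933 -0.36 ]
 [-1.    -0.002  0.   ]]
```

```bash
cat > plan.py <<'E'
import sys,json
from h import *
from scipy.spatial.transform import Rotation as R
s=r.get_state();M=R.from_quat(s['eef_rot']).as_matrix();p=s['tool_pos'].copy()
ph=np.degrees(np.arctan2(M[1,1],M[0,1]))
print('t',round(s['clock'],2),'at',p.round(4),'phi',ph.round(2),'down',M[:,0].round(4),'F',s['contact_force'].round(1),'open',round(s['opening']*8.81,2))
def go(*wps):   # x,y,z,phi
    global p,ph
    for x,y,z,f in wps:
        t=ph-f; t=(t+180)%360-180; t=t if abs(t)<179 else t
        n=int(np.ceil(abs(t)/7)) if abs(t)>.15 else 0
        if n: print(' turn x %d rows of %.1f'%(n,t/n)); ph=ph-round(t/n,1)*n
        d=np.array([x,y,z])-p;a=np.radians(ph)
        v=np.array([-d[2],d[0]*np.cos(a)+d[1]*np.sin(a),d[0]*np.sin(a)-d[1]*np.cos(a)])*100
        n=max(1,int(np.ceil(np.linalg.norm(v)/3.5)));print(' shift %d rows of'%n,(v/n).round(2).tolist()); p=np.array([x,y,z])
E
python3 -c "
from plan import *
go((.5615,.013,.25,-77.7),(.5615,.013,.148,-77.7))"
```

```text
t 0.1 at [ 0.2245 -0.5827  0.249 ] phi -68.92 down [-7.0e-04  1.5e-03 -1.0e+00] F [-0.2 -0.   0.6] open 8.8
 turn x 2 rows of 4.4
 shift 20 rows of [-0.0, -2.55, -2.28]
 shift 3 rows of [3.4, 0.0, -0.0]
```

Call:
drive_tool(deltas=[[[4.4,0,0],[0,0,0],6],[[4.4,0,0],[0,0,0],6],[[0,0,0],[0,-2.55,-2.28],6],[[0,0,0],[0,-2.55,-2.28],6],[[0,0,0],[0,-2.55,-2.28],6],[[0,0,0],[0,-2.55,-2.28],6],[[0,0,0],[0,-2.55,-2.28],6],[[0,0,0],[0,-2.55,-2.28],6],[[0,0,0],[0,-2.55,-2.28],6],[[0,0,0],[0,-2.55,-2.28],6],[[0,0,0],[0,-2.55,-2.28],6],[[0,0,0],[0,-2.55,-2.28],6]])

```text
clock: 1.1
tool_pos: [0.3937, -0.284, 0.2496]
eef_rot: [-0.703, -0.076, 0.703, -0.075]
contact_force: [1.1, -0.6, -0.2]
opening: 0.68
```

Call:
drive_tool(deltas=[[[0,0,0],[0,-2.55,-2.28],6],[[0,0,0],[0,-2.55,-2.28],6],[[0,0,0],[0,-2.55,-2.28],6],[[0,0,0],[0,-2.55,-2.28],6],[[0,0,0],[0,-2.55,-2.28],6],[[0,0,0],[0,-2.55,-2.28],6],[[0,0,0],[0,-2.55,-2.28],6],[[0,0,0],[0,-2.55,-2.28],6],[[0,0,0],[0,-2.55,-2.28],6],[[0,0,0],[0,-2.55,-2.28],6],[[0,0,0],[0,0,0],6],[[0,0,0],[0,0,0],6]])

```text
clock: 2.1
tool_pos: [0.5622, 0.0147, 0.2492]
eef_rot: [-0.703, -0.078, 0.703, -0.077]
contact_force: [0.1, -0.7, 0.2]
opening: 0.68
```

```bash
python3 -c "
from plan import *
go((.5615,.013,.148,-77.7))"
```

```text
t 2.1 at [0.5622 0.0147 0.2492] phi -77.46 down [-4.e-04  1.e-03 -1.e+00] F [ 0.1 -0.7  0.2] open 5.99
 turn x 1 rows of 0.2
 shift 3 rows of [3.37, 0.05, 0.04]
```

Call:
drive_tool(deltas=[[[0.2,0,0],[3.37,0.05,0.04],6],[[0,0,0],[3.37,0.05,0.04],6],[[0,0,0],[2.4,0.05,0.04],6],[[0,0,0],[1.0,0,0],6],[[0,0,0],[0,0,0],6],[[0,0,0],[0,0,0],3],[[0,0,0],[0,0,0],3],[[0,0,0],[0,0,0],3],[[0,0,0],[0,0,0],3],[[0,0,0],[0,0,0],3],[[0,0,0],[0,0,0],3],[[0,0,0],[0,0,0],3]], force=40)

```text
clock: 3.1
tool_pos: [0.5617, 0.0113, 0.1496]
eef_rot: [0.704, 0.075, -0.702, 0.074]
contact_force: [-1.7, 1.3, 6.8]
opening: 0.398
```

Call:
drive_tool(deltas=[[[0,0,0],[-1,0,0],3],[[0,0,0],[-2,0,0],3],[[0,0,0],[-2,0,0],3],[[0,0,0],[-2,0,0],3],[[0,0,0],[-1,0,0],3],[[0,0,0],[0,0,0],3],[[0,0,0],[0,0,0],3]])

```text
clock: 3.68
tool_pos: [0.5607, 0.0101, 0.2282]
eef_rot: [-0.703, -0.074, 0.703, -0.074]
contact_force: [-0.2, -0.8, -4.9]
opening: 0.398
```

```bash
python3 -c "
from plan import *
z=p[2]
go((.491,.4345,z,-77.7),(.491,.4345,.042,-77.7))"
```

```text
t 3.68 at [0.5607 0.0101 0.2282] phi -77.93 down [-2.e-04 -3.e-04 -1.e+00] F [-0.2 -0.8 -4.9] open 3.51
 turn x 1 rows of -0.2
 shift 13 rows of [-0.0, -3.3, -0.17]
 shift 6 rows of [3.1, 0.0, -0.0]
```

Call:
drive_tool(deltas=[[[-0.2,0,0],[0,-1.3,-0.07],3],[[0,0,0],[0,-3.3,-0.17],3],[[0,0,0],[0,-3.3,-0.17],3],[[0,0,0],[0,-3.3,-0.17],3],[[0,0,0],[0,-3.3,-0.17],3],[[0,0,0],[0,-3.3,-0.17],3],[[0,0,0],[0,-3.3,-0.17],3],[[0,0,0],[0,-3.3,-0.17],3],[[0,0,0],[0,-3.3,-0.17],3],[[0,0,0],[0,-3.3,-0.17],3],[[0,0,0],[0,-3.3,-0.17],3],[[0,0,0],[0,-3.3,-0.17],3]])

```text
clock: 4.68
tool_pos: [0.4977, 0.384, 0.2264]
eef_rot: [-0.702, -0.076, 0.704, -0.077]
contact_force: [1.6, 0.3, -5.5]
opening: 0.4
```

Call:
drive_tool(deltas=[[[0,0,0],[0,-3.3,-0.17],3],[[0,0,0],[0,-2,-0.1],3],[[0,0,0],[0,0,0],3],[[0,0,0],[2,0,0],3],[[0,0,0],[3,0,0],3],[[0,0,0],[3,0,0],3],[[0,0,0],[3,0,0],3],[[0,0,0],[3,0,0],3],[[0,0,0],[2,0,0],3],[[0,0,0],[1,0,0],3],[[0,0,0],[0,0,0],3],[[0,0,0],[0,0,0],3]])

```text
clock: 5.68
tool_pos: [0.4909, 0.4344, 0.0578]
eef_rot: [-0.703, -0.076, 0.703, -0.076]
contact_force: [0.5, 0.0, -4.6]
opening: 0.399
```

```bash
python3 -c "
from plan import *
go((.491,.4345,.039,-77.7))
d=snap('top','t1.png',(100,170,340,320),3.2)"
```

```text
t 5.68 at [0.4909 0.4344 0.0578] phi -77.7 down [-9.e-04 -7.e-04 -1.e+00] F [ 0.5  0.  -4.6] open 3.52
 shift 1 rows of [1.88, -0.01, -0.01]
```

View pics/t1.png

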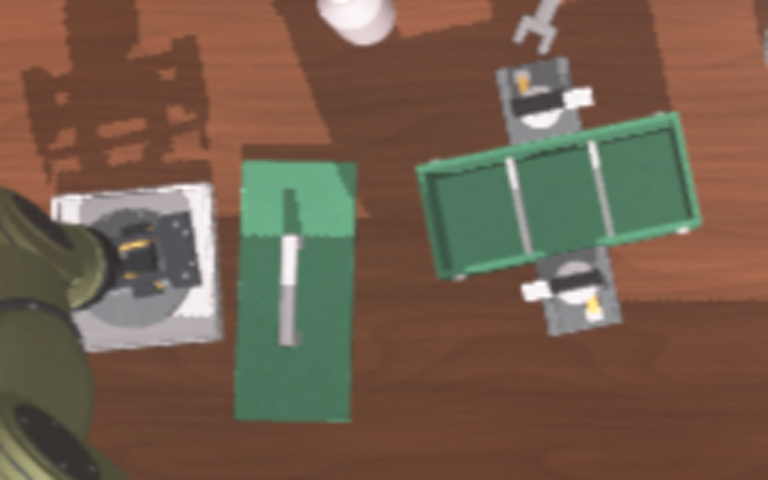

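The pulley hangs over the tray at about (135,265). The housing's three bays are clear, with dividers at (520,205) and (600,190). I'll lower, release and lift.

Call:
drive_tool(deltas=[[[0,0,0],[0.9,0,0],3],[[0,0,0],[0.6,0,0],3],[[0,0,0],[0.4,0,0],3],[[0,0,0],[0,0,0],3],[[0,0,0],[0,0,0],6],[[0,0,0],[0,0,0],6],[[0,0,0],[0,0,0],6],[[0,0,0],[0,0,0],6],[[0,0,0],[-2,0,0],6],[[0,0,0],[-3,0,0],6],[[0,0,0],[-3,0,0],6],[[0,0,0],[-3,0,0],6]])

```text
clock: 6.73
tool_pos: [0.4915, 0.4342, 0.1507]
eef_rot: [0.703, 0.076, -0.703, 0.076]
contact_force: [-0.3, -0.6, 0.4]
opening: 0.68
```

Call:
drive_tool(deltas=[[[0,0,0],[-3,0,0],4.5],[[0,0,0],[-3,0,0],4.5],[[0,0,0],[-3,0,0],4.5],[[0,0,0],[0,0,0],4.5]])

```text
clock: 7.07
tool_pos: [0.4945, 0.4368, 0.2465]
eef_rot: [0.707, 0.078, -0.699, 0.073]
contact_force: [0.5, 0.6, 1.3]
opening: 0.511
```

```bash
python3 -c "
from plan import *
z=p[2]
go((.4535,-.271,z,-77.7),(.4535,-.271,z,-169),(.4535,-.271,.076,-169))
p=s['tool_pos'].copy();ph=-77.7;go((.4535,-.271,.24,11))"
```

```text
t 7.07 at [0.4945 0.4368 0.2465] phi -77.75 down [ 0.0094  0.0089 -0.9999] F [0.5 0.6 1.3] open 4.5
 shift 21 rows of [-0.0, 3.25, 0.91]
 turn x 14 rows of 6.5
 shift 1 rows of [-0.0, -0.0, 0.0]
 turn x 1 rows of 0.3
 shift 5 rows of [3.41, -0.0, 0.0]
 turn x 26 rows of 6.9
 shift 5 rows of [-3.28, 0.0, 0.0]
```

Call:
drive_tool(deltas=[[[0,0,0],[0,3.25,0.91],4.5],[[0,0,0],[0,3.25,0.91],4.5],[[0,0,0],[0,3.25,0.91],4.5],[[0,0,0],[0,3.25,0.91],4.5],[[0,0,0],[0,3.25,0.91],4.5],[[0,0,0],[0,3.25,0.91],4.5],[[0,0,0],[0,3.25,0.91],4.5],[[0,0,0],[0,3.25,0.91],4.5],[[0,0,0],[0,3.25,0.91],4.5],[[0,0,0],[0,3.25,0.91],4.5],[[0,0,0],[0,3.25,0.91],4.5],[[0,0,0],[0,3.25,0.91],4.5]])

```text
clock: 8.07
tool_pos: [0.4675, 0.0284, 0.2395]
eef_rot: [0.703, 0.076, -0.703, 0.076]
contact_force: [-1.0, -0.3, 0.3]
opening: 0.508
```

Call:
drive_tool(deltas=[[[0,0,0],[0,3.25,0.91],4.5],[[0,0,0],[0,3.25,0.91],4.5],[[0,0,0],[0,3.25,0.91],4.5],[[0,0,0],[0,3.25,0.91],4.5],[[0,0,0],[0,3.25,0.91],4.5],[[0,0,0],[0,3.25,0.91],4.5],[[0,0,0],[0,3.25,0.91],4.5],[[0,0,0],[0,3.25,0.91],4.5],[[0,0,0],[0,3.25,0.91],4.5]])

```text
clock: 8.82
tool_pos: [0.4495, -0.275, 0.2395]
eef_rot: [0.703, 0.075, -0.703, 0.076]
contact_force: [0.9, -0.1, -0.1]
opening: 0.511
```

Call:
drive_tool(deltas=[[[6.5,0,0],[0,0,0],4.5],[[6.5,0,0],[0,0,0],4.5],[[6.5,0,0],[0,0,0],4.5],[[6.5,0,0],[0,0,0],4.5],[[6.5,0,0],[0,0,0],4.5],[[6.5,0,0],[0,0,0],4.5],[[6.5,0,0],[0,0,0],4.5],[[6.5,0,0],[0,0,0],4.5],[[6.5,0,0],[0,0,0],4.5],[[6.5,0,0],[0,0,0],4.5],[[6.5,0,0],[0,0,0],4.5],[[6.5,0,0],[0,0,0],4.5]])

```text
clock: 9.82
tool_pos: [0.4499, -0.2732, 0.2395]
eef_rot: [0.593, -0.385, -0.593, -0.385]
contact_force: [-0.0, 0.4, -0.1]
opening: 0.513
```

Call:
drive_tool(deltas=[[[6.5,0,0],[0,0,0],4.5],[[6.5,0,0],[0,0,0],4.5],[[0,0,0],[0,0,0],4.5],[[0,0,0],[0,0,0],4.5]])

```text
clock: 10.15
tool_pos: [0.4499, -0.2732, 0.2394]
eef_rot: [0.548, -0.448, -0.547, -0.447]
contact_force: [0.8, -0.9, -0.6]
opening: 0.511
```

```bash
python3 -c "
from plan import *
print(s['q'])
go((.4535,-.271,.076,-169))
d=snap('top','t2.png',(100,170,470,340),2.1)"
```

```text
t 10.15 at [ 0.4499 -0.2732  0.2394] phi -168.53 down [ 0.e+00 -4.e-04 -1.e+00] F [ 0.8 -0.9 -0.6] open 4.5
[ 0.23437891  0.60109795  0.36524238  1.89186669 -0.31645078  0.70483144
 -2.15721158]
 turn x 1 rows of 0.5
 shift 5 rows of [3.27, -0.08, 0.03]
```

View pics/t2.png

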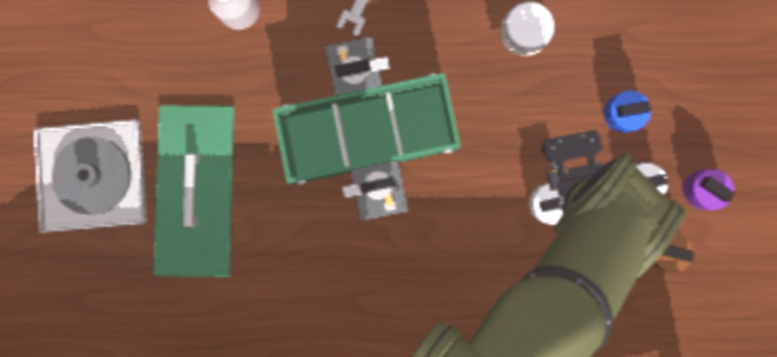

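The pulley lies flat, centred in the tray at (88,175). The cartridge is under the gripper at (548,205), apparently unmoved.

Call:
drive_tool(deltas=[[[0.5,0,0],[3.3,-0.08,0.03],4.5],[[0,0,0],[3.3,-0.08,0.03],4.5],[[0,0,0],[3.3,-0.08,0.03],4.5],[[0,0,0],[3.3,-0.08,0.03],4.5],[[0,0,0],[2.1,-0.08,0.03],4.5],[[0,0,0],[1,0,0],4.5],[[0,0,0],[0,0,0],4.5],[[0,0,0],[0,0,0],1],[[0,0,0],[0,0,0],1],[[0,0,0],[0,0,0],1],[[0,0,0],[0,0,0],1],[[0,0,0],[0,0,0],1]], force=30)

```text
clock: 11.2
tool_pos: [0.454, -0.2712, 0.0769]
eef_rot: [0.545, -0.451, -0.544, -0.451]
contact_force: [1.0, -0.3, 1.7]
opening: 0.177
```

Call:
drive_tool(deltas=[[[0,0,0],[0,0,0],1],[[0,0,0],[-1,0,0],1],[[0,0,0],[-3,0,0],1],[[0,0,0],[-3,0,0],1],[[0,0,0],[-3,0,0],1],[[0,0,0],[-3,0,0],1],[[0,0,0],[-3,0,0],1],[[0,0,0],[-2,0,0],1],[[0,0,0],[0,0,0],1],[[0,0,0],[0,0,0],1]])

```text
clock: 12.03
tool_pos: [0.4535, -0.2709, 0.2572]
eef_rot: [0.545, -0.451, -0.544, -0.451]
contact_force: [-0.2, -0.3, -2.8]
opening: 0.178
```

```bash
python3 -c "
from plan import *
c=np.array([.5615,.0052]);a=np.radians(12.3);ey=np.array([-np.sin(a),np.cos(a)]);z=p[2]
b=c-.083*ey;print(b)
go((*p,-77.7),(*b,z,-77.7),(*b,.083,-77.7))"
```

```text
t 12.03 at [ 0.4535 -0.2709  0.2572] phi -169.21 down [ 1.5e-03 -5.0e-04 -1.0e+00] F [-0.2 -0.3 -2.8] open 1.57
[ 0.57918152 -0.07589478]
 turn x 14 rows of -6.5
 shift 1 rows of [-0.0, 0.0, -0.0]
 turn x 1 rows of -0.5
 shift 7 rows of [-0.0, -2.34, -2.35]
 shift 5 rows of [3.48, 0.0, -0.0]
```

Call:
drive_tool(deltas=[[[-6.5,0,0],[0,0,0],1],[[-6.5,0,0],[0,0,0],1],[[-6.5,0,0],[0,0,0],1],[[-6.5,0,0],[0,0,0],1],[[-6.5,0,0],[0,0,0],1],[[-6.5,0,0],[0,0,0],1],[[-6.5,0,0],[0,0,0],1],[[-6.5,0,0],[0,0,0],1],[[-6.5,0,0],[0,0,0],1],[[-6.5,0,0],[0,0,0],1],[[-6.5,0,0],[0,0,0],1],[[-6.5,0,0],[0,0,0],1]])

```text
clock: 13.03
tool_pos: [0.4521, -0.2701, 0.2543]
eef_rot: [-0.706, 0.005, 0.708, 0.006]
contact_force: [-0.4, 0.2, -2.4]
opening: 0.181
```

Call:
drive_tool(deltas=[[[-6.5,0,0],[0,0,0],1],[[-7,0,0],[0,0,0],1],[[0,0,0],[0,-2.34,-2.35],1],[[0,0,0],[0,-2.34,-2.35],1],[[0,0,0],[0,-2.34,-2.35],1],[[0,0,0],[0,-2.34,-2.35],1],[[0,0,0],[0,-2.34,-2.35],1],[[0,0,0],[0,-2.34,-2.35],1],[[0,0,0],[0,-2.34,-2.35],1],[[0,0,0],[0,0,0],1],[[0,0,0],[0,0,0],1]])

```text
clock: 13.95
tool_pos: [0.5789, -0.0728, 0.2541]
eef_rot: [-0.702, -0.078, 0.704, -0.077]
contact_force: [-0.6, -0.8, -2.1]
opening: 0.18
```

```bash
python3 -c "
from plan import *
go((.5792,-.0759,.085,-77.7))"
```

```text
t 13.95 at [ 0.5789 -0.0728  0.2541] phi -77.43 down [-0.0038  0.0021 -1.    ] F [-0.6 -0.8 -2.1] open 1.58
 turn x 1 rows of 0.3
 shift 5 rows of [3.38, 0.06, 0.01]
```

Call:
drive_tool(deltas=[[[0.3,0,0],[0,0.3,0.05],1],[[0,0,0],[3,0,0],1],[[0,0,0],[3,0,0],1],[[0,0,0],[3,0,0],1],[[0,0,0],[3,0,0],1],[[0,0,0],[2.5,0,0],1],[[0,0,0],[1,0,0],1],[[0,0,0],[0.7,0,0],1],[[0,0,0],[0.4,0,0],1],[[0,0,0],[0.2,0,0],1],[[0,0,0],[0,0,0],1],[[0,0,0],[0,0,0],1]])

```text
clock: 14.95
tool_pos: [0.5804, -0.0793, 0.0895]
eef_rot: [0.704, 0.073, -0.703, 0.074]
contact_force: [-0.4, -0.4, -1.6]
opening: 0.181
```

Call:
drive_tool(deltas=[[[0,0,0],[0.2,-0.2,0],1],[[0,0,0],[0.2,0,0],1],[[0,0,0],[0.2,0,0],1],[[0,0,0],[0,0,0],1],[[0,0,0],[0,0,0],1]])

```text
clock: 15.37
tool_pos: [0.5795, -0.0765, 0.0828]
eef_rot: [0.704, 0.074, -0.703, 0.074]
contact_force: [-0.5, 1.7, 4.4]
opening: 0.179
```

Call:
drive_tool(deltas=[[[0,0,0],[0,0,0],2.8],[[0,0,0],[0,0,0],2.8],[[0,0,0],[0,0,0],2.8],[[0,0,0],[-1,0,0],2.8],[[0,0,0],[-2,0,0],2.8],[[0,0,0],[-3,0,0],2.8],[[0,0,0],[-3,0,0],2.8],[[0,0,0],[-3,0,0],4.5],[[0,0,0],[-3,0,0],4.5],[[0,0,0],[-1,0,0],4.5],[[0,0,0],[0,0,0],4.5]])

```text
clock: 16.28
tool_pos: [0.5809, -0.0774, 0.2458]
eef_rot: [0.706, 0.073, -0.701, 0.074]
contact_force: [-0.2, 0.1, -0.1]
opening: 0.508
```

```bash
python3 -c "
from plan import *
d=snap('top','t3.png',(200,170,470,340),2.9)
go((.484,-.409,.24,-77.7),(.484,-.409,.24,-170),(.484,-.409,.077,-170))"
```

```text
t 16.28 at [ 0.5809 -0.0774  0.2458] phi -78.05 down [ 6.7e-03 -7.0e-04 -1.0e+00] F [-0.2  0.1 -0.1] open 4.48
 turn x 1 rows of -0.4
 shift 10 rows of [0.06, 3.03, 1.66]
 turn x 14 rows of 6.6
 shift 1 rows of [-0.0, -0.0, 0.0]
 shift 5 rows of [3.26, -0.0, 0.0]
```

View pics/t3.png

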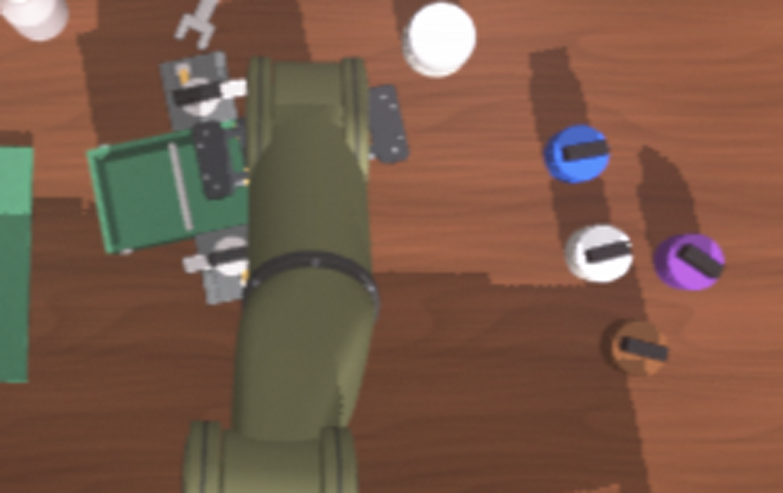

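Cartridge B's tab is still at (607,253) in this crop, which is u,v ≈ (409,257), so it hasn't moved. I'll go for it now.

Call:
drive_tool(deltas=[[[-0.4,0,0],[0,3,1.6],4.5],[[0,0,0],[0,3.03,1.66],4.5],[[0,0,0],[0,3.03,1.66],4.5],[[0,0,0],[0,3.03,1.66],4.5],[[0,0,0],[0,3.03,1.66],4.5],[[0,0,0],[0,3.03,1.66],4.5],[[0,0,0],[0,3.03,1.66],4.5],[[0,0,0],[0,3.03,1.66],4.5],[[0,0,0],[0,3.03,1.66],4.5],[[0,0,0],[0,3.03,1.66],4.5],[[0,0,0],[0,0,0],4.5]])

```text
clock: 17.25
tool_pos: [0.4761, -0.4168, 0.2398]
eef_rot: [-0.701, -0.071, 0.706, -0.074]
contact_force: [-1.0, -0.9, 0.4]
opening: 0.507
```

Call:
drive_tool(deltas=[[[6.6,0,0],[0,0,0],4.5],[[6.6,0,0],[0,0,0],4.5],[[6.6,0,0],[0,0,0],4.5],[[6.6,0,0],[0,0,0],4.5],[[6.6,0,0],[0,0,0],4.5],[[6.6,0,0],[0,0,0],4.5],[[6.6,0,0],[0,0,0],4.5],[[6.6,0,0],[0,0,0],4.5],[[6.6,0,0],[0,0,0],4.5],[[6.6,0,0],[0,0,0],4.5],[[6.6,0,0],[0,0,0],4.5],[[6.6,0,0],[0,0,0],4.5]])

```text
clock: 18.25
tool_pos: [0.4812, -0.4072, 0.24]
eef_rot: [-0.588, 0.391, 0.591, 0.391]
contact_force: [0.6, -0.0, -0.2]
opening: 0.509
```

Call:
drive_tool(deltas=[[[6.6,0,0],[0,0,0],4.5],[[6.6,0,0],[0,0,0],4.5],[[0,0,0],[0,0,0],4.5],[[0,0,0],[0,0,0],4.5]])

```text
clock: 18.58
tool_pos: [0.4816, -0.4073, 0.2406]
eef_rot: [-0.541, 0.454, 0.543, 0.453]
contact_force: [0.0, 0.2, 0.3]
opening: 0.509
```

```bash
python3 -c "
from plan import *
print(s['q'])
go((.484,-.409,.077,-170))"
```

```text
t 18.58 at [ 0.4816 -0.4073  0.2406] phi -169.84 down [-0.003   0.0013 -1.    ] F [0.  0.2 0.3] open 4.48
[ 0.43310922  0.73434918  0.36578571  1.57122248 -0.31043282  0.8972002
 -2.0558629 ]
 turn x 1 rows of 0.2
 shift 5 rows of [3.27, -0.04, -0.04]
```

Call:
drive_tool(deltas=[[[0.2,0,0],[3.3,-0.04,-0.04],4.5],[[0,0,0],[3.3,-0.04,-0.04],4.5],[[0,0,0],[3.3,-0.04,-0.04],4.5],[[0,0,0],[3.3,-0.04,-0.04],4.5],[[0,0,0],[2.1,-0.04,-0.04],4.5],[[0,0,0],[1,0,0],4.5],[[0,0,0],[0,0,0],4.5],[[0,0,0],[0,0,0],1],[[0,0,0],[0,0,0],1],[[0,0,0],[0,0,0],1],[[0,0,0],[0,0,0],1],[[0,0,0],[0,0,0],1]])

```text
clock: 19.58
tool_pos: [0.4855, -0.4103, 0.0806]
eef_rot: [0.542, -0.455, -0.54, -0.456]
contact_force: [1.3, -1.3, 1.1]
opening: 0.182
```

Call:
drive_tool(deltas=[[[0,0,0],[0,0,0],1],[[0,0,0],[-1,0,0],1],[[0,0,0],[-3,0,0],1],[[0,0,0],[-3,0,0],1],[[0,0,0],[-3,0,0],1],[[0,0,0],[-3,0,0],1],[[0,0,0],[-3,0,0],1],[[0,0,0],[-2,0,0],1],[[0,0,0],[0,0,0],1],[[0,0,0],[0,0,0],1]])

```text
clock: 20.42
tool_pos: [0.4844, -0.4097, 0.26]
eef_rot: [0.541, -0.456, -0.54, -0.456]
contact_force: [0.3, 0.7, -4.0]
opening: 0.181
```

Call:
drive_tool(deltas=[[[-6.6,0,0],[0,0,0],1],[[-6.6,0,0],[0,0,0],1],[[-6.6,0,0],[0,0,0],1],[[-6.6,0,0],[0,0,0],1],[[-6.6,0,0],[0,0,0],1],[[-6.6,0,0],[0,0,0],1],[[-6.6,0,0],[0,0,0],1],[[-6.6,0,0],[0,0,0],1],[[-6.6,0,0],[0,0,0],1],[[-6.6,0,0],[0,0,0],1],[[-6.6,0,0],[0,0,0],1],[[-6.6,0,0],[0,0,0],1]])

```text
clock: 21.42
tool_pos: [0.4832, -0.4085, 0.2566]
eef_rot: [-0.706, 0.003, 0.709, 0.005]
contact_force: [0.2, -0.1, -3.4]
opening: 0.178
```

Call:
drive_tool(deltas=[[[-6.6,0,0],[0,0,0],1],[[-6.6,0,0],[0,0,0],1],[[0,0,0],[0,0,0],1],[[0,0,0],[0,0,0],1]])

```text
clock: 21.75
tool_pos: [0.4835, -0.4089, 0.2573]
eef_rot: [-0.702, -0.075, 0.704, -0.073]
contact_force: [-0.1, 0.1, -1.9]
opening: 0.177
```

```bash
python3 -c "
from plan import *
c=np.array([.5615,.0052]);a=np.radians(12.3);ey=np.array([-np.sin(a),np.cos(a)]);z=p[2]
b=c+.083*ey;print(b)
go((*b,z,-77.7),(*b,.085,-77.7))"
```

```text
t 21.75 at [ 0.4835 -0.4089  0.2573] phi -78.0 down [-0.0029  0.003  -1.    ] F [-0.1  0.1 -1.9] open 1.56
[0.54381848 0.08629478]
 turn x 1 rows of -0.3
 shift 15 rows of [-0.0, -3.14, -1.1]
 shift 5 rows of [3.45, 0.0, -0.0]
```

Call:
drive_tool(deltas=[[[-0.3,0,0],[-1,-1.5,-0.5],1],[[0,0,0],[0,-3.14,-1.1],1],[[0,0,0],[0,-3.14,-1.1],1],[[0,0,0],[0,-3.14,-1.1],1],[[0,0,0],[0,-3.14,-1.1],1],[[0,0,0],[0,-3.14,-1.1],1],[[0,0,0],[0,-3.14,-1.1],1],[[0,0,0],[0,-3.14,-1.1],1],[[0,0,0],[0,-3.14,-1.1],1],[[0,0,0],[0,-3.14,-1.1],1],[[0,0,0],[0,-3.14,-1.1],1],[[0,0,0],[0,-3.14,-1.1],1]])

```text
clock: 22.75
tool_pos: [0.5291, -0.0278, 0.2698]
eef_rot: [-0.703, -0.077, 0.703, -0.076]
contact_force: [0.8, 0.0, -2.3]
opening: 0.178
```

Call:
drive_tool(deltas=[[[0,0,0],[0,-3.14,-1.1],1],[[0,0,0],[0,-3.14,-1.1],1],[[0,0,0],[0,-3.14,-1.1],1],[[0,0,0],[0,-1.6,-0.6],1],[[0,0,0],[0,0,0],1],[[0,0,0],[0,0,0],1],[[0,0,0],[0,0,0],1]])

```text
clock: 23.33
tool_pos: [0.5434, 0.0846, 0.2694]
eef_rot: [-0.703, -0.076, 0.703, -0.077]
contact_force: [-0.1, -1.3, -2.1]
opening: 0.183
```

```bash
python3 -c "
from plan import *
go((.5438,.0863,.089,-77.7))"
```

```text
t 23.33 at [0.5434 0.0846 0.2694] phi -77.61 down [-7.0e-04 -1.3e-03 -1.0e+00] F [-0.1 -1.3 -2.1] open 1.61
 shift 6 rows of [3.01, -0.03, -0.01]
```

Call:
drive_tool(deltas=[[[0,0,0],[3,-0.1,0],1],[[0,0,0],[3,0,0],1],[[0,0,0],[3,0,0],1],[[0,0,0],[3,0,0],1],[[0,0,0],[3,0,0],1],[[0,0,0],[1,0,0],1],[[0,0,0],[0.8,0,0],1],[[0,0,0],[0.6,0,0],1],[[0,0,0],[0.3,0,0],1],[[0,0,0],[0.2,0,0],1],[[0,0,0],[0.2,0,0],1],[[0,0,0],[0,0,0],1]])

```text
clock: 24.33
tool_pos: [0.5443, 0.0864, 0.0889]
eef_rot: [0.703, 0.077, -0.702, 0.077]
contact_force: [0.1, 0.4, -2.0]
opening: 0.178
```

Call:
drive_tool(deltas=[[[0,0,0],[0.2,0,0],1],[[0,0,0],[0.1,0,0],1],[[0,0,0],[0,0,0],1],[[0,0,0],[0,0,0],1]])

```text
clock: 24.67
tool_pos: [0.5445, 0.0866, 0.0865]
eef_rot: [0.704, 0.077, -0.702, 0.077]
contact_force: [-1.1, 0.6, 5.0]
opening: 0.179
```

Call:
drive_tool(deltas=[[[0,0,0],[0,0,0],2.8],[[0,0,0],[0,0,0],2.8],[[0,0,0],[0,0,0],2.8],[[0,0,0],[-1,0,0],2.8],[[0,0,0],[-2,0,0],2.8],[[0,0,0],[-3,0,0],2.8],[[0,0,0],[-3,0,0],2.8],[[0,0,0],[-3,0,0],4],[[0,0,0],[-3,0,0],4],[[0,0,0],[-1,0,0],4],[[0,0,0],[0,0,0],4]])

```text
clock: 25.58
tool_pos: [0.5455, 0.0866, 0.2484]
eef_rot: [0.705, 0.077, -0.701, 0.076]
contact_force: [1.4, -0.3, 0.3]
opening: 0.453
```

```bash
python3 -c "
from plan import *
go((.4695,.272,.24,-77.7),(.4695,.272,.24,-90),(.4695,.272,.041,-90))"
```

```text
t 25.58 at [0.5455 0.0866 0.2484] phi -77.55 down [ 0.0063  0.0013 -1.    ] F [ 1.4 -0.3  0.3] open 3.99
 turn x 1 rows of 0.2
 shift 6 rows of [0.14, -3.29, 0.58]
 turn x 2 rows of 6.1
 shift 1 rows of [-0.0, 0.0, -0.0]
 shift 6 rows of [3.32, 0.0, -0.0]
```

Call:
drive_tool(deltas=[[[0,0,0],[0,-3.29,0.58],4],[[0,0,0],[0,-3.29,0.58],4],[[0,0,0],[0,-3.29,0.58],4],[[0,0,0],[0,-3.29,0.58],4],[[0,0,0],[0,-3.29,0.58],4],[[0,0,0],[0,-3.29,0.58],4],[[6.2,0,0],[0,0,0],4],[[6.2,0,0],[0,0,0],4],[[0,0,0],[0,0,0],4],[[0,0,0],[0,0,0],4]])

```text
clock: 26.42
tool_pos: [0.4665, 0.271, 0.244]
eef_rot: [-0.706, -0.001, 0.708, -0.002]
contact_force: [-0.5, -0.6, -0.1]
opening: 0.455
```

```bash
python3 -c "
from plan import *
d=snap('top','t4.png',(100,170,340,320),3.2)
go((.4695,.272,.041,-90))"
```

```text
t 26.42 at [0.4665 0.271  0.244 ] phi -89.76 down [-0.0019 -0.0022 -1.    ] F [-0.5 -0.6 -0.1] open 4.01
 turn x 1 rows of 0.2
 shift 6 rows of [3.38, -0.02, -0.05]
```

View pics/t4.png

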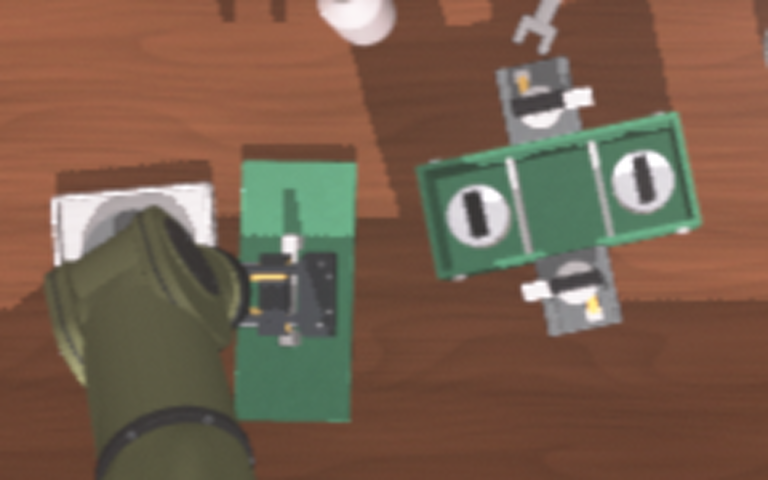

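Both cartridges stand upright in the end bays, at (478,215) and (643,180). The gripper is centred over the cover's handle at (290,290). Next I'll grip the cover.

Call:
drive_tool(deltas=[[[0.2,0,0],[3.4,-0.02,-0.05],4],[[0,0,0],[3.4,-0.02,-0.05],4],[[0,0,0],[3.4,-0.02,-0.05],4],[[0,0,0],[3.4,-0.02,-0.05],4],[[0,0,0],[3.4,-0.02,-0.05],4],[[0,0,0],[2.2,-0.02,-0.05],4],[[0,0,0],[1,0,0],4],[[0,0,0],[0,0,0],4],[[0,0,0],[0,0,0],1],[[0,0,0],[0,0,0],1],[[0,0,0],[0,0,0],1],[[0,0,0],[0,0,0],1]], force=50)

```text
clock: 27.47
tool_pos: [0.4712, 0.2736, 0.0448]
eef_rot: [0.708, 0.0, -0.706, -0.001]
contact_force: [0.2, 3.4, 0.7]
opening: 0.174
```

Call:
drive_tool(deltas=[[[0,0,0],[0,0,0],1],[[0,0,0],[0,0,0],1],[[0,0,0],[0,0,0],1],[[0,0,0],[0,0,0],1]])

```text
clock: 27.8
tool_pos: [0.4712, 0.2739, 0.0447]
eef_rot: [0.708, 0.0, -0.706, -0.001]
contact_force: [-1.0, 1.2, 7.5]
opening: 0.15
```

```bash
python3 -c "
from plan import *"
```

```text
t 27.8 at [0.4712 0.2739 0.0447] phi -90.1 down [ 0.0026  0.0023 -1.    ] F [-1.   1.2  7.5] open 1.32
```

Call:
drive_tool(deltas=[[[0,0,0],[-1,0,0],1],[[0,0,0],[-2,0,0],1],[[0,0,0],[-3,0,0],1],[[0,0,0],[-3,0,0],1],[[0,0,0],[-3,0,0],1],[[0,0,0],[-3,0,0],1],[[0,0,0],[-3,0,0],1],[[0,0,0],[-2,0,0],1],[[0,0,0],[-1,0,0],1],[[0,0,0],[0,0,0],1],[[0,0,0],[0,0,0],1]])

```text
clock: 28.72
tool_pos: [0.4695, 0.2722, 0.2528]
eef_rot: [-0.707, 0.001, 0.708, 0.0]
contact_force: [-0.3, 0.0, -5.4]
opening: 0.15
```

Call:
drive_tool(deltas=[[[-3,0,0],[0,0,0],1],[[-6,0,0],[0,0,0],1],[[-6,0,0],[0,0,0],1],[[-6,0,0],[0,0,0],1],[[-6,0,0],[0,0,0],1],[[-6,0,0],[0,0,0],1],[[-6,0,0],[0,0,0],1],[[-6,0,0],[0,0,0],1],[[-6,0,0],[0,0,0],1],[[-6,0,0],[0,0,0],1],[[-6,0,0],[0,0,0],1],[[-6,0,0],[0,0,0],1]])

```text
clock: 29.72
tool_pos: [0.4689, 0.2717, 0.2509]
eef_rot: [-0.58, -0.402, 0.584, -0.401]
contact_force: [0.1, -0.3, -3.9]
opening: 0.153
```

Call:
drive_tool(deltas=[[[-6,0,0],[0,0,0],1],[[-6,0,0],[0,0,0],1],[[-6,0,0],[0,0,0],1],[[-6,0,0],[0,0,0],1],[[-6,0,0],[0,0,0],1],[[-3,0,0],[0,0,0],1],[[0,0,0],[0,0,0],1],[[0,0,0],[0,0,0],1]])

```text
clock: 30.38
tool_pos: [0.4694, 0.2719, 0.2515]
eef_rot: [0.445, 0.549, -0.447, 0.548]
contact_force: [-0.0, 0.3, -5.3]
opening: 0.156
```

```bash
python3 -c "
from plan import *
print(s['q'])
go((.5615,.0072,.25,12.3))"
```

```text
t 30.38 at [0.4694 0.2719 0.2515] phi 11.77 down [-0.0035 -0.0018 -1.    ] F [-0.   0.3 -5.3] open 1.37
[-0.30910816  0.61185833 -0.49394868  1.80102541  0.37756181  0.8275724
 -0.78205238]
 turn x 1 rows of -0.5
 shift 9 rows of [0.02, 0.38, 3.09]
```

Call:
drive_tool(deltas=[[[-0.5,0,0],[0,0.2,1.5],1],[[0,0,0],[0,0.38,3.1],1],[[0,0,0],[0,0.38,3.1],1],[[0,0,0],[0,0.38,3.1],1],[[0,0,0],[0,0.38,3.1],1],[[0,0,0],[0,0.38,3.1],1],[[0,0,0],[0,0.38,3.1],1],[[0,0,0],[0,0.38,3.1],1],[[0,0,0],[0,0.38,3.1],1],[[0,0,0],[0,0.2,1.6],1],[[0,0,0],[0,0,0],1],[[0,0,0],[0,0,0],1]])

```text
clock: 31.38
tool_pos: [0.5631, 0.0062, 0.2523]
eef_rot: [0.444, 0.551, -0.445, 0.55]
contact_force: [-0.5, 0.6, -4.6]
opening: 0.153
```

Call:
drive_tool(deltas=[[[0,0,0],[2,0,0],1],[[0,0,0],[2,0,0],1],[[0,0,0],[1.5,0,0],1],[[0,0,0],[0,0,0],1],[[0,0,0],[0,0,0],1]])

```text
clock: 31.8
tool_pos: [0.5626, 0.0091, 0.1978]
eef_rot: [0.442, 0.552, -0.443, 0.551]
contact_force: [1.2, -0.1, -4.2]
opening: 0.153
```

```bash
python3 -c "
from plan import *
go((.5615,.0072,.152,12.3))
d=snap('scene','s1.png',(220,140,400,270),4.2)"
```

```text
t 31.8 at [0.5626 0.0091 0.1978] phi 12.48 down [-2.3e-03  6.0e-04 -1.0e+00] F [ 1.2 -0.1 -4.2] open 1.34
 turn x 1 rows of 0.2
 shift 2 rows of [2.29, -0.07, 0.08]
```

View pics/s1.png

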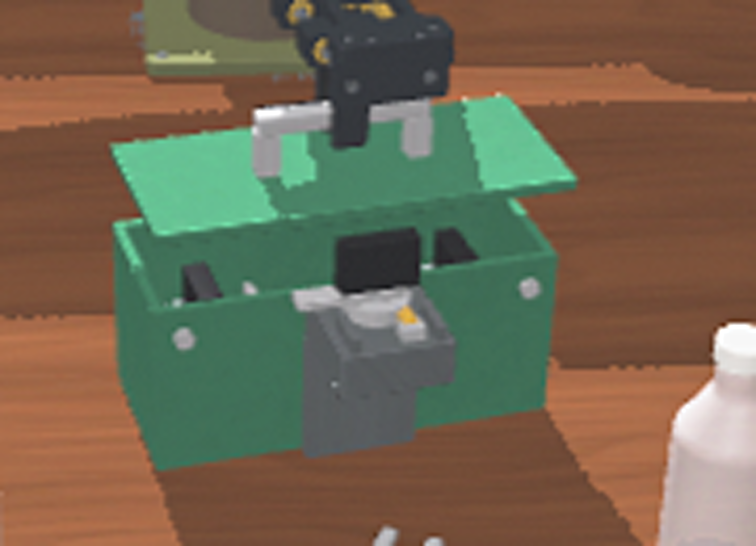

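The cover hangs level above the housing, with plate corners at (113,146), (512,96), (577,181) and (155,235). I'll measure its offset from the rim.

```bash
python3 -c "
from h import *
d=load('scene')
w=lambda x,y,z:world(d,220+x/4.2,140+y/4.2,z)[:2]
P=np.array([w(*q,.169) for q in((113,146),(512,96),(577,181),(155,235))])
print(P.round(4),P.mean(0),np.linalg.norm(P[1]-P[0]),np.linalg.norm(P[2]-P[1]),[np.degrees(np.arctan2(*(P[i]-P[j])[::-1])) for i,j in((1,0),(2,3),(3,0),(2,1))])
h=np.array([w(*q,.115) for q in((155,310),(555,252),(115,222))]);print(h.round(4),(h[1]+h[2])/2)
c=np.array([.5615,.0052]);a=np.radians(12.3)
for sx,sy in((1,-1),(1,1),(-1,-1)):
  q=c+np.array([[np.cos(a),-np.sin(a)],[np.sin(a),np.cos(a)]])@[sx*.055,sy*.128];u=pix(d,[*q,.115]);print('pred rim',((u-[220,140])*4.2).round(0),q.round(4))
"
```

```text
[[ 0.5376 -0.1284]
 [ 0.4831  0.1281]
 [ 0.5962  0.1493]
 [ 0.6464 -0.1053]] [0.56584799 0.01093701] 0.26226843739400335 0.1150843186135748 [np.float64(102.00200483087443), np.float64(101.15751462037277), np.float64(11.98297111617774), np.float64(10.60886155383331)]
[[ 0.6418 -0.1062]
 [ 0.5888  0.1414]
 [ 0.5378 -0.1286]] [0.56331226 0.00635813]
pred rim [152. 311.] [ 0.6425 -0.1081]
pred rim [556. 251.] [0.588 0.142]
pred rim [110. 220.] [ 0.535  -0.1316]
```

Call:
drive_tool(deltas=[[[0.2,0,0],[0,-0.4,0.4],1],[[0,0,0],[1,0,0],1],[[0,0,0],[1,0,0],1],[[0,0,0],[0.8,0,0],1],[[0,0,0],[0.5,0,0],1],[[0,0,0],[0.4,0,0],1],[[0,0,0],[0.3,0,0],1],[[0,0,0],[0.2,0,0],1],[[0,0,0],[0.1,0,0],1],[[0,0,0],[0,0,0],1],[[0,0,0],[0,0,0],1]])

```text
clock: 32.77
tool_pos: [0.5606, 0.0028, 0.1555]
eef_rot: [0.444, 0.55, -0.444, 0.55]
contact_force: [0.7, -0.1, -4.2]
opening: 0.154
```

```bash
python3 -c "
from plan import *
"
```

```text
t 32.77 at [0.5606 0.0028 0.1555] phi 12.17 down [ 5.e-04  0.e+00 -1.e+00] F [ 0.7 -0.1 -4.2] open 1.35
```

Call:
drive_tool(deltas=[[[0,0,0],[0.2,0,0],1],[[0,0,0],[0.2,0,0],1],[[0,0,0],[0.1,0,0],1],[[0,0,0],[0,0,0],1],[[0,0,0],[0,0,0],1]])

```text
clock: 33.18
tool_pos: [0.5608, 0.0028, 0.1517]
eef_rot: [0.444, 0.55, -0.444, 0.551]
contact_force: [-3.3, -0.3, 7.0]
opening: 0.15
```

Call:
drive_tool(deltas=[[[0,0,0],[0,0,0],3.5],[[0,0,0],[0,0,0],3.5],[[0,0,0],[0,0,0],3.5],[[0,0,0],[0,0,0],3.5],[[0,0,0],[-1,0,0],3.5],[[0,0,0],[-2,0,0],3.5],[[0,0,0],[-3,0,0],3.5],[[0,0,0],[-3,0,0],3.5],[[0,0,0],[0,0,0],3.5],[[0,0,0],[0,0,0],3.5]])

```text
clock: 34.02
tool_pos: [0.5617, 0.003, 0.2425]
eef_rot: [0.445, 0.549, -0.443, 0.551]
contact_force: [0.1, -0.1, -0.4]
opening: 0.394
```

```bash
python3 -c "
from plan import *
c=np.array([.5615,.0052]);a=np.radians(12.3);ex=np.array([np.cos(a),np.sin(a)])
f=c-.085*ex;b=c+.085*ex;print(f,b)
go((*f,.24,12.3),(*f,.149,12.3))
d=snap('scene','s2.png',(220,140,400,270),4.2)"
```

```text
t 34.02 at [0.5617 0.003  0.2425] phi 12.16 down [ 4.5e-03  4.0e-04 -1.0e+00] F [ 0.1 -0.1 -0.4] open 3.47
[ 0.47845113 -0.01290758] [0.64454887 0.02330758]
 shift 3 rows of [0.08, -2.82, -0.06]
 shift 3 rows of [3.03, 0.0, 0.0]
```

View pics/s2.png

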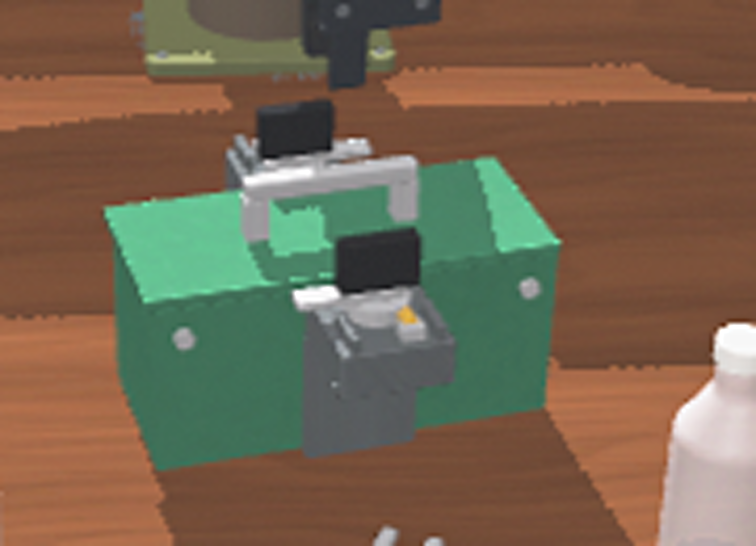

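The cover sits flush, with its edge running level from (150,300) to (558,242). The front latch is next.

Call:
drive_tool(deltas=[[[0,0,0],[0,-2.8,-0.1],3.5],[[0,0,0],[0,-2.8,-0.1],3.5],[[0,0,0],[0,-2.8,0],3.5],[[0,0,0],[0,0,0],3.5],[[0,0,0],[3,0,0],3.5],[[0,0,0],[3,0,0],3.5],[[0,0,0],[2.2,0,0],3.5],[[0,0,0],[1,0,0],3.5],[[0,0,0],[0,0,0],3.5],[[0,0,0],[0,0,0],3.5]], force=25)

```text
clock: 34.9
tool_pos: [0.4774, -0.0129, 0.1475]
eef_rot: [0.443, 0.551, -0.445, 0.55]
contact_force: [0.5, 0.6, -0.2]
opening: 0.398
```

Call:
drive_tool(deltas=[[[0,0,0],[0,0,0],1],[[0,0,0],[0,0,0],1],[[0,0,0],[0,0,0],1],[[0,0,0],[0,0,0],1],[[0,0,0],[0,0,0],1]])

```text
clock: 35.32
tool_pos: [0.4805, -0.0125, 0.1492]
eef_rot: [0.446, 0.549, -0.443, 0.551]
contact_force: [5.2, 0.5, -0.7]
opening: 0.154
```

```bash
python3 -c "
from plan import *
print(s['q'])"
```

```text
t 35.32 at [ 0.4805 -0.0125  0.1492] phi 12.17 down [ 0.0054  0.0013 -1.    ] F [ 5.2  0.5 -0.7] open 1.35
[ 0.17140255  0.69598542 -0.38561496  2.08511616  0.57541803  0.45783977
 -0.44379478]
```

Call:
drive_tool(deltas=[[[3,0,0],[0,0.2,0],1],[[6,0,0],[0,0,0],1],[[6,0,0],[0,0,0],1],[[6,0,0],[0,0,0],1],[[6,0,0],[0,0,0],1],[[6,0,0],[0,0,0],1],[[6,0,0],[0,0,0],1],[[6,0,0],[0,0,0],1]])

```text
clock: 35.98
tool_pos: [0.4801, -0.0124, 0.1492]
eef_rot: [0.622, 0.337, -0.621, 0.337]
contact_force: [-0.1, 1.2, 4.4]
opening: 0.158
```

Call:
drive_tool(deltas=[[[6,0,0],[0,0,0],1],[[6,0,0],[0,0,0],1],[[6,0,0],[0,0,0],1],[[6,0,0],[0,0,0],1],[[6,0,0],[0,0,0],1],[[6,0,0],[0,0,0],1],[[6,0,0],[0,0,0],1],[[3,0,0],[0,0,0],1],[[0,0,0],[0,0,0],1],[[0,0,0],[0,0,0],1]])

```text
clock: 36.82
tool_pos: [0.4799, -0.0121, 0.1492]
eef_rot: [0.703, 0.075, -0.703, 0.075]
contact_force: [0.3, 0.5, 6.1]
opening: 0.157
```

```bash
python3 -c "
from plan import *
print(s['moment'])"
```

```text
t 36.82 at [ 0.4799 -0.0121  0.1492] phi -77.86 down [ 7.e-04  6.e-04 -1.e+00] F [0.3 0.5 6.1] open 1.39
[ 0.15442268 -0.00055169 -0.17466946]
```

Call:
drive_tool(deltas=[[[0,0,0],[0,0,0],3.5],[[0,0,0],[0,0,0],3.5],[[0,0,0],[0,0,0],3.5],[[0,0,0],[0,0,0],3.5],[[0,0,0],[-1,0,0],3.5],[[0,0,0],[-2,0,0],3.5],[[0,0,0],[-3,0,0],3.5],[[0,0,0],[-3,0,0],3.5],[[0,0,0],[0,0,0],3.5]])

```text
clock: 37.57
tool_pos: [0.4825, -0.0127, 0.2426]
eef_rot: [0.706, 0.075, -0.7, 0.075]
contact_force: [1.1, -0.2, -0.0]
opening: 0.392
```

Call:
drive_tool(deltas=[[[-6.9,0,0],[0,0,0],3.5],[[-6.9,0,0],[0,0,0],3.5],[[-6.9,0,0],[0,0,0],3.5],[[-6.9,0,0],[0,0,0],3.5],[[-6.9,0,0],[0,0,0],3.5],[[-6.9,0,0],[0,0,0],3.5],[[-6.9,0,0],[0,0,0],3.5],[[-6.9,0,0],[0,0,0],3.5],[[-6.9,0,0],[0,0,0],3.5],[[-6.9,0,0],[0,0,0],3.5],[[-6.9,0,0],[0,0,0],3.5],[[-6.9,0,0],[0,0,0],3.5]])

```text
clock: 38.57
tool_pos: [0.4793, -0.0127, 0.2377]
eef_rot: [0.476, 0.523, -0.477, 0.522]
contact_force: [0.8, 0.6, -0.5]
opening: 0.396
```

Call:
drive_tool(deltas=[[[-6.9,0,0],[0,0,0],3.5],[[0,0,0],[0,3.4,0],3.5],[[0,0,0],[0,3.4,0],3.5],[[0,0,0],[0,3.4,0],3.5],[[0,0,0],[0,3.4,0],3.5],[[0,0,0],[0,3.4,0],3.5],[[0,0,0],[0,0,0],3.5],[[0,0,0],[0,0,0],3.5]])

```text
clock: 39.23
tool_pos: [0.6465, 0.023, 0.2368]
eef_rot: [0.445, 0.55, -0.446, 0.549]
contact_force: [-0.1, -0.0, 0.2]
opening: 0.395
```

```bash
python3 -c "
from plan import *
go((.645,.0235,.149,12.3))"
```

```text
t 39.23 at [0.6465 0.023  0.2368] phi 11.89 down [-1.5e-03  7.0e-04 -1.0e+00] F [-0.1 -0.   0.2] open 3.48
 turn x 1 rows of -0.4
 shift 3 rows of [2.93, -0.05, -0.03]
```

Call:
drive_tool(deltas=[[[-0.4,0,0],[3,-0.05,-0.03],3.5],[[0,0,0],[3,-0.05,-0.03],3.5],[[0,0,0],[1.8,-0.05,0],3.5],[[0,0,0],[0.9,0,0],3.5],[[0,0,0],[0,0,0],3.5],[[0,0,0],[0,0,0],3.5],[[0,0,0],[0,0,0],1],[[0,0,0],[0,0,0],1],[[0,0,0],[0,0,0],1],[[0,0,0],[0,0,0],1],[[0,0,0],[0,0,0],1]])

```text
clock: 40.15
tool_pos: [0.6466, 0.0231, 0.1527]
eef_rot: [0.445, 0.549, -0.442, 0.552]
contact_force: [3.1, 0.6, 2.0]
opening: 0.16
```

```bash
python3 -c "
from plan import *
"
```

```text
t 40.15 at [0.6466 0.0231 0.1527] phi 12.26 down [ 4.8e-03  9.0e-04 -1.0e+00] F [3.1 0.6 2. ] open 1.41
```

Call:
drive_tool(deltas=[[[3,0,0],[0,0.1,0],1],[[6,0,0],[0,0,0],1],[[6,0,0],[0,0,0],1],[[6,0,0],[0,0,0],1],[[6,0,0],[0,0,0],1],[[6,0,0],[0,0,0],1],[[6,0,0],[0,0,0],1],[[6,0,0],[0,0,0],1]])

```text
clock: 40.82
tool_pos: [0.6461, 0.0231, 0.1526]
eef_rot: [0.622, 0.337, -0.621, 0.338]
contact_force: [0.9, 0.6, 6.7]
opening: 0.157
```

Call:
drive_tool(deltas=[[[6,0,0],[0,0,0],1],[[6,0,0],[0,0,0],1],[[6,0,0],[0,0,0],1],[[6,0,0],[0,0,0],1],[[6,0,0],[0,0,0],1],[[6,0,0],[0,0,0],1],[[6,0,0],[0,0,0],1],[[3,0,0],[0,0,0],1],[[0,0,0],[0,0,0],1],[[0,0,0],[0,0,0],1]])

```text
clock: 41.65
tool_pos: [0.6458, 0.0236, 0.1526]
eef_rot: [0.703, 0.076, -0.703, 0.075]
contact_force: [-0.6, 0.9, 6.3]
opening: 0.152
```

Call:
drive_tool(deltas=[[[0,0,0],[0,0,0],3.5],[[0,0,0],[0,0,0],3.5],[[0,0,0],[0,0,0],3.5],[[0,0,0],[0,0,0],3.5],[[0,0,0],[-1,0,0],3.5],[[0,0,0],[-2,0,0],3.5],[[0,0,0],[-3,0,0],3.5],[[0,0,0],[-3,0,0],3.5],[[0,0,0],[-3,0,0],3.5],[[0,0,0],[0,0,0],3.5]])

```text
clock: 42.48
tool_pos: [0.6492, 0.0228, 0.2786]
eef_rot: [0.707, 0.075, -0.699, 0.076]
contact_force: [0.8, 0.3, 0.8]
opening: 0.4
```

Call:
drive_tool(deltas=[[[0,0,0],[0,3.5,0],3.5],[[0,0,0],[0,3.5,0],3.5],[[0,0,0],[0,3.5,0],3.5],[[0,0,0],[0,3.5,0],3.5],[[0,0,0],[0,3.5,0],3.5],[[0,0,0],[0,3.5,0],3.5],[[0,0,0],[0,3.5,0],3.5],[[0,0,0],[0,3.5,0],3.5],[[0,0,0],[0,0,0],3.5],[[0,0,0],[0,0,0],3.5]])

```text
clock: 43.32
tool_pos: [0.7042, -0.2541, 0.2708]
eef_rot: [-0.703, -0.073, 0.704, -0.074]
contact_force: [-0.1, 1.1, 0.1]
opening: 0.399
```

```bash
python3 -c "
from plan import *
d=snap('top','t5.png',(100,170,460,320),2.2)
d=snap('scene','s3.png',(220,130,500,280),2.8)"
```

```text
t 43.32 at [ 0.7042 -0.2541  0.2708] phi -78.0 down [-0.001  -0.0015 -1.    ] F [-0.1  1.1  0.1] open 3.51
```

View pics/t5.png

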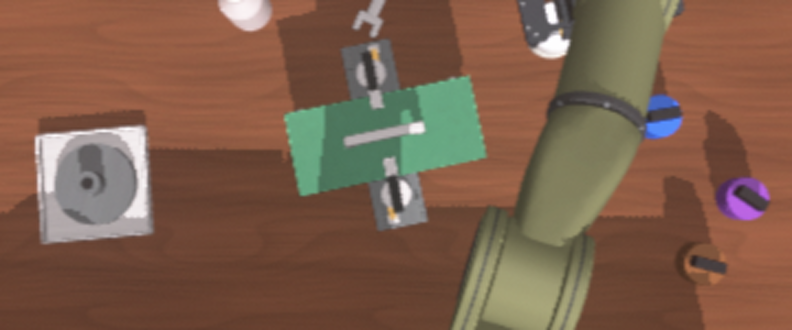

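View pics/s3.png

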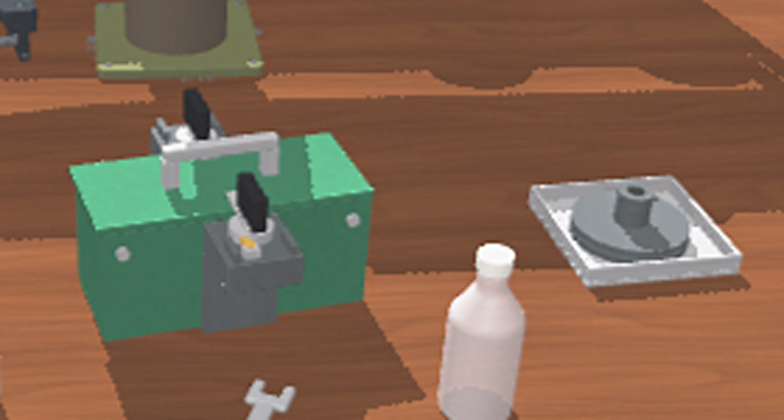

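Both tongues lie over the flush cover, at (376,99) and (390,166) in the top view. The pulley is centred in the tray and the bystanders haven't moved, so I'm handing in.

```bash
python3 -c "
from h import *
print(r.finish_job(), r.get_state()['clock'])"
```

```text
the job is handed in; nothing more can be done
the job is handed in; nothing more can be done
```

The job is handed in, after about 43 s of the 208 s on the robot's clock. `finish_job` gives no verdict.

- **What I did:** I laid the pulley flat in the tray. There were only two real cartridges, and I stood them in the two end bays, leaving the blue, brown and purple look-alikes alone. I then fitted the cover and turned both fasteners 90° clockwise.
- **Last checks:** The final top and side pictures show the pulley centred in the tray, the cover flush and square, and both tongues over the cover. The bottle and the visible end of the spanner look undisturbed; the tin was mostly hidden under the arm. The gripper was clear of everything, with almost no force on it.
- **Disagreement:** Before lowering the cover, the side camera put it about 3–5 mm off the housing's centre. I corrected for that, and it went in without any sign of catching.
- **Not checked:** I judged the fastener angles from the tool's turn and the pictures, as the joint values can't be read. The cartridges can't be seen now the cover is on; they were upright in the last picture before that.

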